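Make up two machine set-up kits from bench stock and the cutter clip strip

TASK

Make up the two set-up kits, one part to a compartment, each part stood upright on the tray's floor. The two-compartment tray gets the long hexagon nut and the stepped-head cutter cartridge; the three-compartment tray gets the T-slot nut, the vee block and the plain square cartridge. Pull the cartridges out of the spring clip strip, and leave the round bush where it stands.

Things in the scene. Friction and masses are not known exactly. Their poses are not given: they have to be found in the camera images.
- hex_nut_mid (a point): Long hexagon nut, 30 mm across flats (34.6 across corners), 50 mm tall, with a dark bore in its top. Two of its flats face its own +x and -x, the others at 60 degree steps. Plain steel, upright on the bench in a shuffled row of four, any turn about the vertical. This point is its centre; z up.
- vee_block_mid (a point): Vee block, 40 mm (x) by 36 mm (y), 46 mm tall, with an open V groove along y in its top; grip it by its two y faces (36 mm) or its two x faces (40 mm). Plain steel, upright on the bench in a shuffled row of four, any turn about the vertical. This point is its centre; z up.
- tee_nut_mid (a point): T-slot nut standing on its flange: flange 40 mm (x) by 34 mm (y), 18 mm high, with a neck 22 mm (x) by 34 mm (y) above it, total 46 mm tall, dark bore in its top. Its two y faces (34 mm apart) are flat over the full height and easy to grip. Plain steel, upright on the bench in a shuffled row of four, any turn about the vertical. This point is its centre; z up.
- square_cart_mid (a point): Plain square cutter cartridge, 70 mm tall, 24 x 24 mm right up to its flat top with a square dark insert. Steel, with a 2 mm deep groove just above its foot that the strip's rollers snap into. Stands upright in either station of the strip, foot 8 mm above the bench, axes parallel to the strip's. Grip it by its +y and -y sides (24 mm), higher than 22 mm over the bench. This point is its centre; z up.
- step_cart_mid (a point): Stepped-head cutter cartridge, 80 mm tall, 24 x 24 mm up to 38 mm and above that a narrow head 11 mm (x) by 24 mm (y). Steel, with a 2 mm deep groove just above its foot that the strip's rollers snap into. Stands upright in either station of the strip, foot 8 mm above the bench, axes parallel to the strip's. Grip it by its +y and -y sides (24 mm), higher than 22 mm over the bench. This point is its centre; z up.
- bush_mid (a point): Plain round bush, 32 mm diameter, 50 mm tall, dark bore in its top: like the hexagon nut but round. Belongs to no kit; leave it. Plain steel, upright on the bench in a shuffled row of four, any turn about the vertical. This point is its centre; z up.
- tray_two: Green sheet-steel tray, fixed, two compartments in a row along its y axis, each 84 (x) by 80 mm (y) inside. Outside 90 mm (x) by 169 mm (y); walls 3 mm thick, 12 mm high overall; floor 3 mm thick. Compartment centres at x = 0, y = -41.5 and 41.5 mm. Origin at the centre of its underside, on the bench; z up. Turned up to 0.2 rad; the two trays swap sides.
- tray_three: Green sheet-steel tray, fixed, three compartments in a row along its y axis, each 84 (x) by 80 mm (y) inside. Outside 90 mm (x) by 252 mm (y); walls 3 mm thick, 12 mm high overall; floor 3 mm thick. Compartment centres at x = 0, y = -83, 0 and 83 mm. Origin at the centre of its underside, on the bench; z up. Turned up to 0.2 rad; the two trays swap sides.
- strip: Aluminium clip strip, fixed, 130 mm (x) by 60 mm (y), base 8 mm thick; two stations at x = -35 and 35 mm, each with a brass sprung roller on either y side and a low stop on either x side (all below 21 mm over the bench). A cartridge snaps out with a straight upward pull of about 10 N, its weight included. Origin at the centre of its underside; left or right of the row of stock.
- carton: Bystander: open cardboard box of small clips, 100 (x) by 80 (y) by 50 mm high, fixed, on the side of the row of stock that the strip is not on. Origin at the centre of its underside.

How it is judged:
By the outcome, as a careful person would: the job done as asked, in the order asked, and still so for the second after the job is handed in, with the robot touching nothing.
It also fails if it takes over 131 s, if anything falls off the work surface, if the arm or the gripper's body presses on something with over 40 N, if the wrist force passes 120 N, or if a joint passes its speed limit or range.

ROBOT

A 6-joint arm with a two-finger parallel gripper is mounted at the origin on the work surface. World frame = base frame: x ahead of the robot, y to its left, z up, the work surface at z = 0. Lengths are in mm, angles in rad, forces in N, time in s.
With the tool pointing down it reaches from about 300 to 875 mm from the base axis. Payload 4.2 kg.
Tool frame: the origin (TCP) lies on the centre line of the jaws, within the pads' length; the fingertips stand 25 mm ahead of it and the grasp point (between the pads) lies 6 mm ahead of it; y points along the fingers, z is the direction in which the jaws open and shut, and the axes are right-handed (so a half turn about y gives the same grasp; the last joint's range is limited). The gripper opens to 85 mm and grips with 20 to 120 N. Pads are 22 mm wide; open, the fingers measure 114 mm over their backs; the gripper's body (76 mm by 85 mm) begins 54 mm behind the grasp point. The pads swing forward as they close: fully open they stand 13 mm farther back than shut.
Start: joints at [1.206, 0.32, 1.565, -0, 1.257, -0.02], TCP at [194.356, 541.169, 256.338] pointing down, gripper open.
Joint ranges: [-3.11, 3.11], [-0.84, 2.01], [0.21, 2.61], [-1.34, 4.49], [0.05, 2.63], [-2.56, 2.56]. Speed limits (rad/s): [2.57, 2.57, 3.14, 3.14, 3.14, 3.14].

INTERFACE

Orientations are given as a rotation vector (axis times angle).
In Python, from rig import arm gives the robot as it stands. Calls block until the motion is done:
- arm.reach(position, orientation): joint-space move of the TCP to a pose.
- arm.servo_line(position, orientation=None, velocity=150): straight line of the TCP; orientation=None keeps the orientation; velocity is the mean speed in mm/s.
- arm.set_joints(angles): joint-space move.
- arm.gripper_to(opening, strength=None): finger opening in mm; strength is the grip in N (None keeps the last); returns when the fingers have stopped.
- arm.dwell(seconds).
- arm.inverse_kinematics(position, orientation): joint angles nearest the present ones, or None.
- arm.get_state(): the state.
- arm.snapshot(name): name is "scene" or "top" or "wrist"; returns a dict with "pixels" (384x512x3 uint8, red, green, blue), "intrinsics" (3x3 intrinsics, pixels), "k1" (the pictures are not rectified: a ray, as slopes to the right and down, at radius r is drawn at 1 + k1 r^2 times it, then the intrinsics apply), "view" (4x4, takes a point from world to camera coordinates); the wrist camera has in their place "mount" (4x4, takes a point from camera to tool coordinates, whose origin is the TCP and whose axes are the tool frame's). Camera axes: x right, y up, looking along -z (the intrinsics and any distortion apply to the point x, -y, -z); pixel columns grow to the right and rows downward; lengths in mm; the calibration is good to about 2 mm. A picture is of the moment at which its call begins: read the wrist's pose just before it. There is no depth.
A pose or a line that the arm cannot do raises arm.PlanningError and nothing moves.
- arm.close_job(): hands the job in, once; it reports no verdict.
The state is a dict: "time": time; "qpos": joint angles; "joint_velocities": joint speeds; "effort": joint torques, N m; "eef_pos": TCP position; "tcp_rot": TCP orientation; "wrist_force": force on the tool from outside, world axes, zero at the start; "torque": the same for the moment, N m; "opening": finger opening in mm.
Only numpy, scipy, OpenCV 4.12 (cv2) and the standard library are available. Lean on these libraries where they do the work, as an engineer would, in place of code of your own. Each camera call takes 0.05 s, during which the arm holds its last target.

## Working session

There is one attempt and no reset: what is moved stays moved. The work goes in short steps, each a Python script; the robot and the scene stay as the last script left them, time stands still between calls to the robot, and variables do not carry over. Pictures are saved under pics/ and viewed, and the job is handed in when it is done.

```bash
ls; mkdir -p pics; python3 - <<'E'
from rig import arm
import cv2,numpy as np,pickle
d={}
print({k:np.round(v,3) for k,v in arm.get_state().items()})
for n in("scene","top","wrist"):
    s=arm.snapshot(n);d[n]=s
    cv2.imwrite(f"pics/{n}0.png",cv2.resize(s["pixels"][:,:,::-1],None,fx=1.5,fy=1.5,interpolation=cv2.INTER_CUBIC))
    print(n,{k:np.round(v,3).tolist() for k,v in s.items() if k!="pixels"})
pickle.dump(d,open("s0.pkl","wb"))
E
```

```text
pics
{'time': np.float64(0.0), 'qpos': array([ 1.206,  0.32 ,  1.566,  0.   ,  1.257, -0.02 ]), 'joint_velocities': array([-0.001, -0.003, -0.001, -0.   ,  0.   ,  0.   ]), 'effort': array([-2.0000e-03, -4.1553e+01, -2.3415e+01, -0.0000e+00,  8.0000e-03,
        0.0000e+00]), 'eef_pos': array([194.179, 540.758, 255.494]), 'tcp_rot': array([-1.556,  0.271, -0.27 ]), 'wrist_force': array([ 0.191, -0.22 , -0.187]), 'torque': array([ 0.039,  0.003, -0.012]), 'opening': np.float64(85.42)}
scene {'intrinsics': [[424.74, 0.0, 255.772], [0.0, 424.74, 195.191], [0.0, 0.0, 1.0]], 'k1': -0.019, 'view': [[-0.228, 0.974, -0.002, 109.985], [-0.823, -0.192, 0.534, 409.428], [0.52, 0.124, 0.845, -1314.151], [0.0, 0.0, 0.0, 1.0]]}
top {'intrinsics': [[415.939, 0.0, 248.219], [0.0, 415.939, 188.227], [0.0, 0.0, 1.0]], 'k1': -0.072, 'view': [[0.002, -1.0, 0.019, -12.491], [0.998, 0.003, 0.07, -518.527], [-0.07, 0.019, 0.997, -978.313], [0.0, 0.0, 0.0, 1.0]]}
wrist {'intrinsics': [[297.168, 0.0, 253.178], [0.0, 297.168, 194.3], [0.0, 0.0, 1.0]], 'k1': -0.034, 'mount': [[0.001, -0.967, -0.256, -64.097], [0.001, 0.256, -0.967, -117.034], [1.0, 0.001, 0.001, 0.789], [0.0, 0.0, 0.0, 1.0]]}
```

View pics/top0.png

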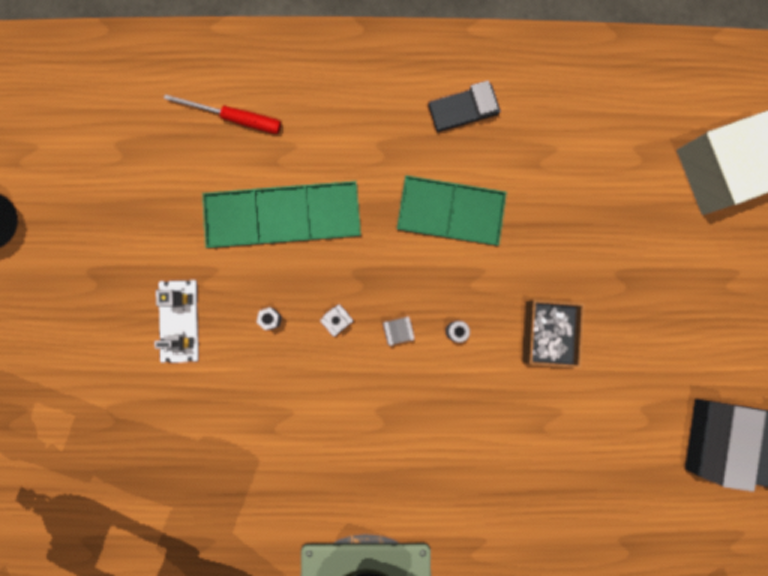

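View pics/scene0.png

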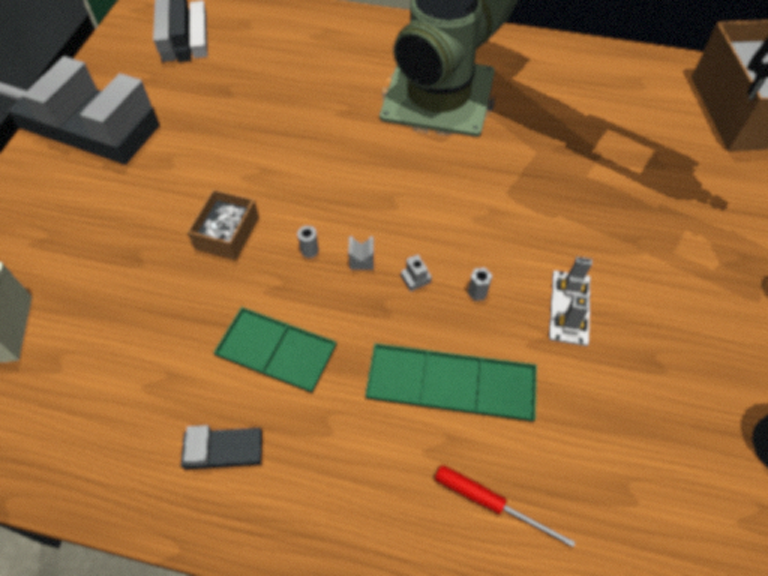

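View pics/wrist0.png

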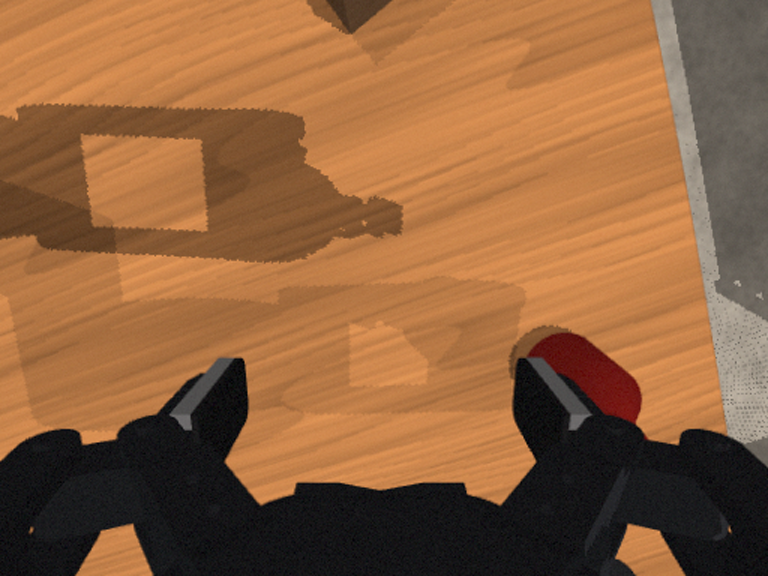

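Top view (1.5×): the strip is at (178,321), with the square cartridge at (178,298) and the stepped one at (178,344). The row holds the hex nut (268,319), T-nut (336,320), vee block (399,331) and bush (459,331). The three-tray is at (282,215), the two-tray at (452,211) and the carton on the right. Next I'll measure.

```bash
cat > h.py <<'E'
import numpy as np,cv2,pickle
from scipy.spatial.transform import Rotation as R
def ray(s,uv,tool=None):
    """world origin + directions for pixels (n,2)"""
    K=s["intrinsics"];uv=np.atleast_2d(np.float64(uv))
    # model r*(1+k1 r^2) == cv2 k1 on normalised coordinates
    n=cv2.undistortPoints(uv.reshape(-1,1,2),np.float64(K),np.array([s["k1"],0,0,0.]),
      ).reshape(-1,2)
    d=np.c_[n[:,0],-n[:,1],-np.ones(len(n))]
    T=np.linalg.inv(s["view"]) if tool is None else tool@s["mount"]
    return T[:3,3],d@T[:3,:3].T
def onz(s,uv,z,tool=None):
    o,d=ray(s,uv,tool);t=(z-o[2])/d[:,2]
    return o+d*t[:,None]
def proj(s,P,tool=None):
    V=s["view"] if tool is None else np.linalg.inv(tool@s["mount"])
    P=np.atleast_2d(P)@V[:3,:3].T+V[:3,3]
    n=np.c_[P[:,0],-P[:,1]]/-P[:,2:]
    n*=1+s["k1"]*(n**2).sum(1)[:,None]
    K=s["intrinsics"];return n*[K[0,0],K[1,1]]+[K[0,2],K[1,2]]
def toolT(st):
    T=np.eye(4);T[:3,:3]=R.from_rotvec(st["tcp_rot"]).as_matrix();T[:3,3]=st["eef_pos"];return T
E
python3 - <<'E'
from h import *
d=pickle.load(open("s0.pkl","rb"))
T=toolT(dict(tcp_rot=np.array([-1.556,.271,-.27]),eef_pos=np.zeros(3)));print(T[:3,:3].round(2))
for n in("top","scene"):
    s=d[n];hsv=cv2.cvtColor(s["pixels"],cv2.COLOR_RGB2HSV)
    g=cv2.inRange(hsv,(55,90,30),(90,255,255))
    for c in cv2.findContours(g,0,2)[0]:
        a=cv2.contourArea(c)
        if a<800:continue
        P=onz(s,c.reshape(-1,2),12)[:,:2].astype(np.float32)
        r=cv2.minAreaRect(P);print(n,"tray",a,np.round(r[0],1),np.round(r[1],1),round(r[2],2))
s=d["top"];p=s["pixels"]
cv2.imwrite("pics/row0.png",cv2.resize(p[180:250,95:325][:,:,::-1],None,fx=3.4,fy=3.4,interpolation=cv2.INTER_CUBIC))
hsv=cv2.cvtColor(p,cv2.COLOR_RGB2HSV)
m=cv2.inRange(hsv,(0,0,70),(180,75,255));m[:180]=0;m[250:]=0;m[:,:95]=0;m[:,400:]=0
for c in cv2.findContours(m,0,2)[0]:
    if cv2.contourArea(c)<60:continue
    P=onz(s,c.reshape(-1,2),48)[:,:2].astype(np.float32)
    r=cv2.minAreaRect(P);print(cv2.boundingRect(c),np.round(r[0],1),np.round(r[1],1),round(r[2],1))
E
```

```text
[[ 0.94 -0.    0.34]
 [-0.34 -0.    0.94]
 [-0.   -1.   -0.  ]]
top tray 3448.5 [629.7 137.1] [ 87.8 246.9] 4.78
top tray 2246.5 [ 637.3 -139.3] [164.2  87.3] 81.2
scene tray 3757.5 [632.9 140.3] [ 88.3 247.3] 4.69
scene tray 2279.0 [ 640.4 -136.2] [166.   87.5] 81.06
(298, 214, 15, 14) [ 441.8 -142.5] [32.7 30.1] 90.0
(256, 211, 20, 19) [442.6 -50.4] [36.3 41.2] 13.0
(171, 205, 16, 15) [460.8 150.7] [34.5 30.9] 45.6
(355, 203, 28, 39) [ 437.9 -292.8] [63.  88.6] 86.4
(214, 203, 21, 21) [458.9  45.4] [36.  39.2] 45.2
(103, 187, 29, 55) [455.9 293.6] [125.5  65.3] 1.0
```

```bash
ls pics
```

```text
row0.png
scene0.png
top0.png
wrist0.png
```

```bash
cat >> h.py <<'E'
def ori(psi):
    z=np.array([np.cos(psi),np.sin(psi),0]);y=np.array([0,0,-1.]);x=np.cross(y,z)
    return R.from_matrix(np.c_[x,y,z]).as_rotvec()
E
python3 - <<'E'
from rig import arm
from h import *
d={}
for n,p in (("w1",(430,240,220)),("w2",(430,20,220))):
    arm.reach(p,ori(np.pi/2))
    T=toolT(arm.get_state());s=arm.snapshot("wrist");d[n]=(s,T)
    print(T[:3,3].round(1),arm.get_state()["time"])
    cv2.imwrite(f"pics/{n}.png",cv2.resize(s["pixels"][:,:,::-1],None,fx=1.5,fy=1.5,interpolation=cv2.INTER_CUBIC))
pickle.dump(d,open("s1.pkl","wb"))
E
```

```text
[429.9 240.6 220.1] 1.6333
[430.4  20.8 220.1] 2.5667
```

View pics/row0.png

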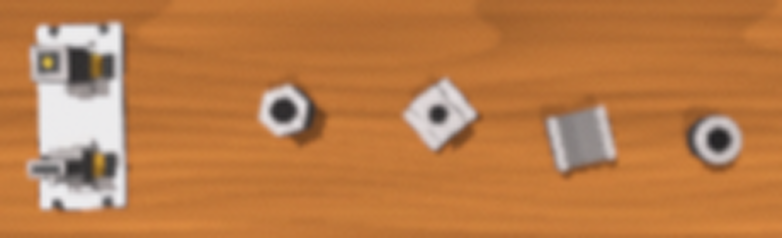

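View pics/w1.png

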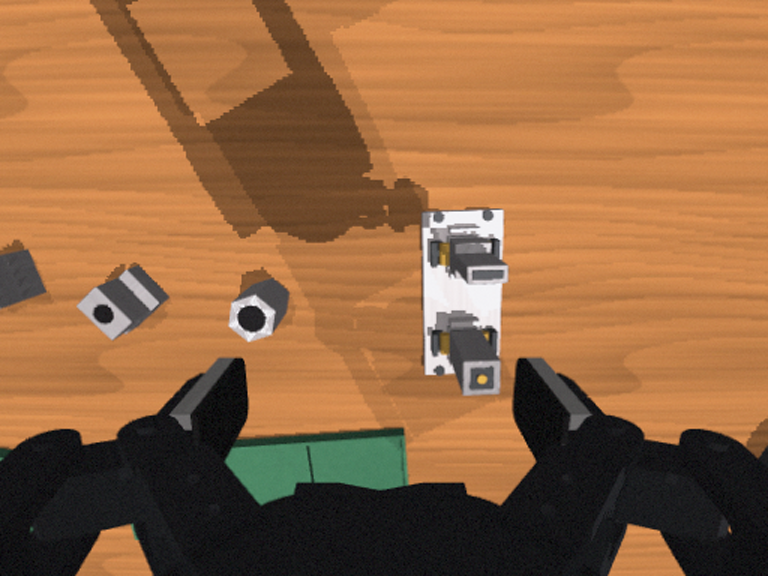

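View pics/w2.png

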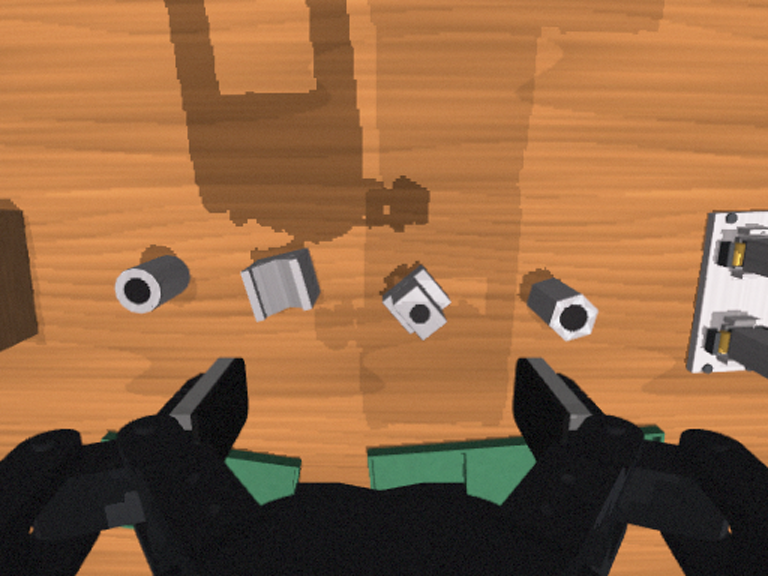

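Wrist views (1.5×). In w1 the hex bore is at (251,318), the T-nut bore at (103,314), the square cartridge top at (482,379) and the stepped head top at (487,274). In w2 the T-nut bore is at (420,314), the hex bore at (574,317) and the vee block at about (281,285). The top faces are bright, so I'll segment them.

```bash
python3 - <<'E'
from h import *
d=pickle.load(open("s1.pkl","rb"));s0=pickle.load(open("s0.pkl","rb"))["top"]
hh={"hex":50,"tee":46,"vee":46,"sq":78,"step":88,"bush":50}
seeds={"w1":{"hex":(251,318),"tee":(103,314),"sq":(482,379),"step":(487,274)},
"w2":{"hex":(574,317),"tee":(420,314),"vee":(281,285),"bush":(138,291)}}
for n,(s,T) in d.items():
    p=s["pixels"];g=cv2.cvtColor(p,cv2.COLOR_RGB2GRAY);hsv=cv2.cvtColor(p,cv2.COLOR_RGB2HSV)
    for k,uv in seeds[n].items():
        print(n,k,"clicked",onz(s,np.array(uv)/1.5-.17,hh[k],T)[0].round(1))
    m=cv2.inRange(hsv,(0,0,150),(180,60,255)); 
    for c in cv2.findContours(m,0,2)[0]:
        if cv2.contourArea(c)<40:continue
        x,y,w,h=cv2.boundingRect(c);mid=np.array([x+w/2,y+h/2])*1.5
        k=min(seeds[n],key=lambda q:np.hypot(*(mid-seeds[n][q])))
        P=onz(s,c.reshape(-1,2),hh[k],T)[:,:2].astype(np.float32)
        r=cv2.minAreaRect(P);print(n,k,(x,y,w,h),np.round(r[0],1),np.round(r[1],1),round(r[2],1))
    t=p.copy();t[m>0]=(255,0,255)
    o=np.hstack([cv2.resize(q[130:275,:350],None,fx=1.1,fy=2,interpolation=0) if 0 else q[130:275] for q in (p,)])
    cv2.imwrite(f"pics/{n}_z.png",cv2.resize(p[135:275,(50 if n=='w2' else 40):(410 if n=='w2' else 345)][:,:,::-1],None,fx=2.2,fy=2.2,interpolation=2))
    cv2.imwrite(f"pics/{n}_m.png",cv2.resize(t[135:275][:,:,::-1],None,fx=1.5,fy=1.5,interpolation=0))
E
```

```text
w1 hex clicked [460.4 153.4  50. ]
w1 tee clicked [458.9  48.8  46. ]
w1 sq clicked [492.1 305.9  78. ]
w1 step clicked [421.5 302.4  88. ]
w1 sq (309, 241, 25, 23) [491.2 305.7] [23.1 22.9] 2.8
w1 hex (152, 197, 32, 31) [460.5 153.6] [33.  29.7] 48.7
w1 tee (51, 192, 36, 35) [458.6  49.3] [33.3 21. ] 40.7
w1 tee (80, 180, 26, 27) [441.7  76.3] [30.6  8. ] 40.4
w1 step (281, 140, 58, 110) [434.3 290.3] [97.8 48.8] 2.3
w2 hex clicked [460.5 153.4  50. ]
w2 tee clicked [459.4  48.6  46. ]
w2 vee clicked [438.8 -45.5  46. ]
w2 bush clicked [ 441.9 -141.5   50. ]
w2 hex (366, 196, 33, 31) [460.6 153. ] [29.6 33.1] 78.9
w2 tee (255, 191, 43, 36) [457.8  44.9] [39.5 25.4] 40.4
w2 vee (161, 181, 15, 33) [446.5 -65.5] [35.4  5.3] 13.8
w2 tee (276, 180, 25, 26) [441.9  56.6] [30.2  8.3] 41.1
w2 bush (77, 179, 30, 30) [ 441.7 -141.8] [29.6 30.4] 81.2
w2 vee (168, 173, 40, 38) [440.6 -45.3] [37.6 31.4] 13.9
w2 hex (461, 141, 51, 108) [445. 266.] [112.8  49.9] 2.4
```

View pics/w2_z.png

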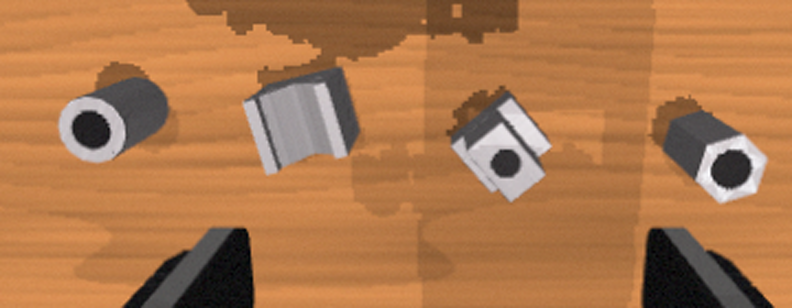

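View pics/w2_m.png

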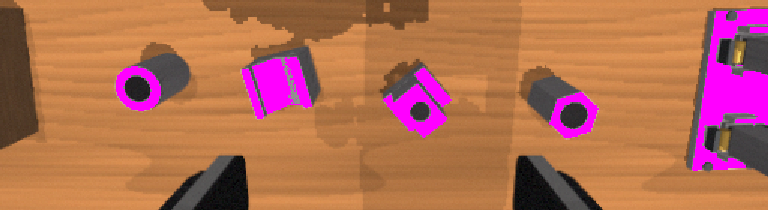

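View pics/w1_m.png

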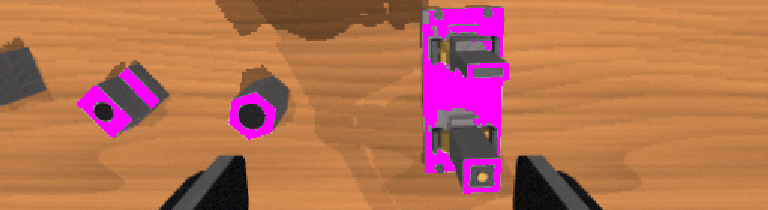

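```bash
cat > pp.py <<'E'
from rig import arm
from h import *
rad=np.deg2rad
TR={"two":(638.8,-137.8,rad(-8.9)),"three":(631.3,138.7,rad(4.7))}
def comp(t,y):
    x0,y0,a=TR[t];return np.array([x0-y*np.sin(a),y0+y*np.cos(a)])
def st():
    s=arm.get_state();return s["eef_pos"].round(1),s["wrist_force"].round(1),round(float(s["opening"]),1),round(float(s["time"]),1)
def pick(xy,psi,tcpz,opening,N,up=200,vup=150):
    o=ori(psi)
    arm.gripper_to(opening,N); arm.reach([*xy,up],o); arm.servo_line([*xy,tcpz+25],None,200)
    arm.servo_line([*xy,tcpz],None,60); print("at",st())
    arm.gripper_to(0,N); print("grip",st()); z=arm.get_state()["eef_pos"][2]
    if vup<100: arm.servo_line([*xy,tcpz+30],None,vup)
    arm.servo_line([*xy,up],None,150); print("up",st()); return z
def place(xy,psi,z,rel,up=200):
    o=ori(psi)
    arm.reach([*xy,up],o); arm.servo_line([*xy,z+20],None,200); arm.servo_line([*xy,z],None,40); print("down",st())
    arm.gripper_to(rel); arm.servo_line([*xy,up],None,200); print("free",st())
E
python3 - <<'E'
from h import *
s=pickle.load(open("s0.pkl","rb"))["top"]
print(onz(s,(109.1-.4,198.5-.4),78),onz(s,(108.8-.4,229.4-.4),88), onz(s,(95+283/3.4-.4,180+110/3.4-.4),50),onz(s,(95+437/3.4-.4,180+114/3.4-.4),46))
E
python3 - <<'E'
from pp import *
z=pick((460.5,153),rad(78.8),36,56,60)
s=arm.snapshot("wrist");cv2.imwrite("pics/hexup.png",s["pixels"][:,:,::-1])
s=arm.snapshot("top");cv2.imwrite("pics/hexup_t.png",s["pixels"][:,:,::-1])
E
```

```text
[[491.00626044 304.31810287  78.        ]] [[421.94565769 300.26808607  88.        ]] [[460.88500579 151.89527588  50.        ]] [[458.55719622  47.50282717  46.        ]]
at (array([460.4, 153. ,  35.7]), array([-0.2,  0.6, -0.2]), 56.0, 5.0)
grip (array([460.8, 153.1,  36.4]), array([-0.1, -0.7,  2.2]), 29.4, 5.3)
up (array([459.8, 152.8, 199. ]), array([ 0.3,  0.1, -2.3]), 29.5, 6.6)
```

View pics/hexup.png

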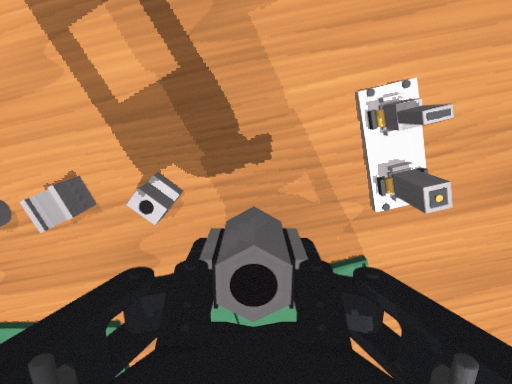

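The hex nut is held square, with the opening reading 29.4 mm. Now I'll place it.

```bash
python3 - <<'E'
from pp import *
place(comp("two",41.5),rad(-8.9),40,52)
s=arm.snapshot("wrist");cv2.imwrite("pics/hexpl.png",s["pixels"][:,:,::-1])
a=(421.7,301.5)
z=pick(a,rad(92.6),52,50,90,up=220,vup=40)
s=arm.snapshot("wrist");cv2.imwrite("pics/stepup.png",s["pixels"][:,:,::-1])
E
```

```text
down (array([645.2, -96.8,  39.7]), array([ 0.4,  0.2, -2.9]), 29.0, 9.4)
free (array([644.5, -96.7, 198.7]), array([-0.6, -0. , -0.6]), 51.8, 10.7)
at (array([421.6, 301.5,  51.7]), array([ 0.2, -0. ,  0.4]), 50.2, 14.0)
grip (array([422. , 301.8,  52.5]), array([-1.5,  0.2,  2.9]), 22.7, 14.4)
up (array([421.1, 301.1, 219. ]), array([ 0.1, -0.1, -2.4]), 22.6, 16.4)
```

View pics/hexpl.png

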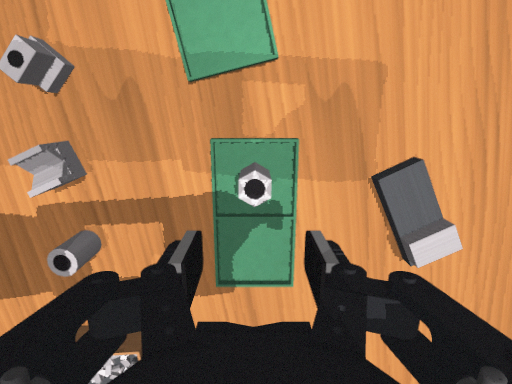

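View pics/stepup.png

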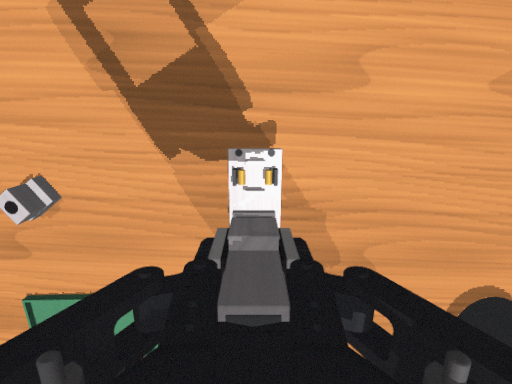

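```bash
python3 - <<'E'
from h import *
s,T=pickle.load(open("s1.pkl","rb"))["w1"]
I=np.eye(4)
for n,y in(("foot",44.5),("shoulder",6.5),("top",-35.5)):
    print(n,proj(s,np.array([[-12,y,-12],[-12,y,12],[-5.5,y,-12],[-5.5,y,12]]),I).round(0).tolist())
E
```

```text
foot [[232.0, 210.0], [274.0, 210.0], [232.0, 221.0], [273.0, 221.0]]
shoulder [[226.0, 236.0], [279.0, 236.0], [226.0, 249.0], [279.0, 249.0]]
top [[213.0, 289.0], [291.0, 289.0], [214.0, 307.0], [290.0, 307.0]]
```

```bash
python3 - <<'E'
import cv2
p=cv2.imread("pics/stepup.png");cv2.imwrite("pics/stepup_z.png",cv2.resize(p[190:340,180:330],None,fx=4,fy=4,interpolation=2)*1)
E
```

```text
(no output)
```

View pics/stepup_z.png

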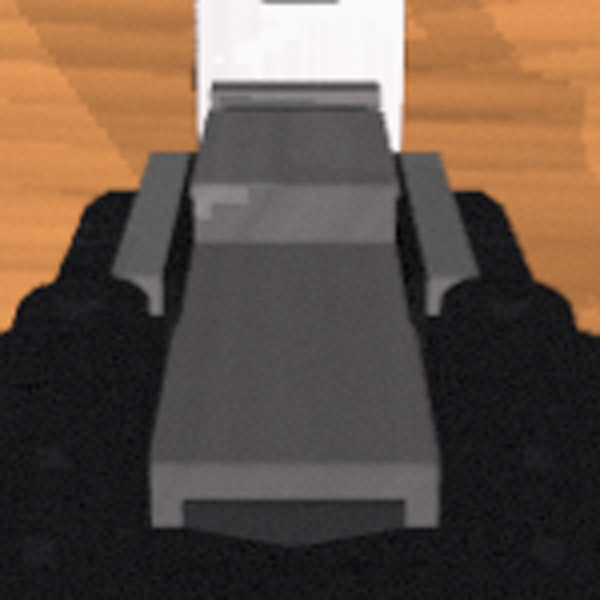

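The cartridge's edges match the predicted rows to within 2 px (foot 211/210, shoulder 236/236, top 306/307). It is upright and hasn't slipped, so I'll place it and fetch the T-nut.

```bash
python3 - <<'E'
from pp import *
place(comp("two",-41.5),rad(-8.9),47.8,45,up=220)
s=arm.snapshot("wrist");cv2.imwrite("pics/steppl.png",s["pixels"][:,:,::-1])
z=pick((459,48.4),rad(40.7),36,58,60)
s=arm.snapshot("wrist");cv2.imwrite("pics/teeup.png",s["pixels"][:,:,::-1])
E
```

```text
down (array([ 632.1, -178.7,   47.6]), array([-0.7,  0.7, -1.3]), 22.7, 19.9)
free (array([ 631.7, -178.6,  218.7]), array([ 0.7,  0.8, -0.8]), 45.0, 21.2)
at (array([458.9,  48.4,  35.7]), array([-0.2, -0.2,  0.5]), 58.0, 24.1)
grip (array([459.3,  48.4,  36.4]), array([-0.1, -0.1,  2.4]), 32.9, 24.4)
up (array([458.3,  48.3, 199. ]), array([ 0.1, -0.5, -4.2]), 33.6, 25.6)
```

View pics/steppl.png

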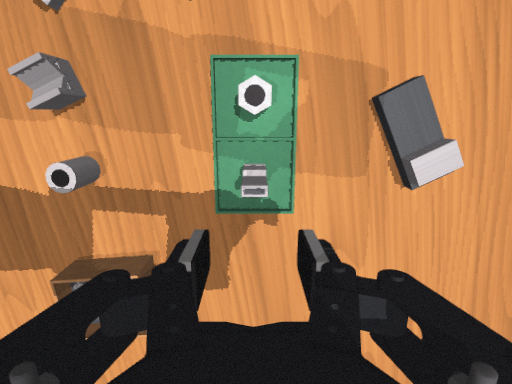

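View pics/teeup.png

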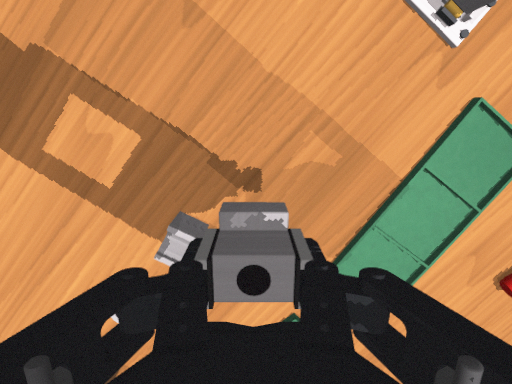

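Both two-tray parts stand upright: the hex nut at (255,95) and the cartridge at (255,181). The T-nut is held square at (253,265). Continuing with the T-nut placement and the vee pick.

```bash
python3 - <<'E'
from pp import *
place(comp("three",0),rad(4.7),40,56)
z=pick((442.4,-49),rad(103.8),36,62,60)
s=arm.snapshot("wrist");cv2.imwrite("pics/veeup.png",s["pixels"][:,:,::-1])
E
```

```text
down (array([631.3, 138.7,  39.7]), array([-0. , -0.2, -2.8]), 33.1, 28.0)
free (array([630.5, 138.6, 198.7]), array([ 0.4, -0.6, -0. ]), 56.0, 29.3)
at (array([442.4, -49. ,  36. ]), array([-1. ,  0.5,  0.2]), 62.5, 32.7)
grip (array([442.9, -49.1,  36.5]), array([-1.1, -0.7,  3.7]), 39.6, 33.1)
up (array([441.6, -48.9, 199. ]), array([-0.5, -0. , -3.7]), 39.3, 34.3)
```

View pics/veeup.png

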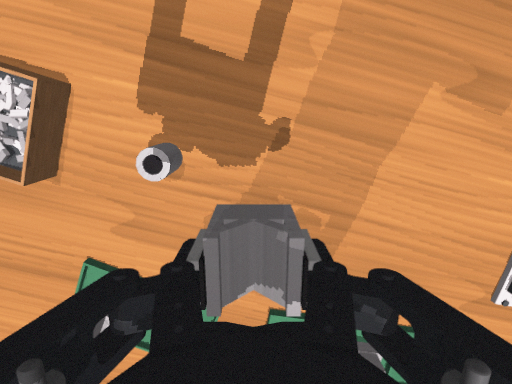

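The vee block is held square by its x faces (opening 39.6 mm), with the groove facing up at (255,260).

```bash
python3 - <<'E'
from pp import *
place(comp("three",-83),rad(4.7),40,62)
z=pick((491.3,305),rad(92.6),52,50,90,up=220,vup=40)
s=arm.snapshot("wrist");cv2.imwrite("pics/squp.png",cv2.resize(s["pixels"][:,:,::-1],None,fx=1.5,fy=1.5))
for y in(44.5,-25.5): print(proj(s,np.array([[-12,y,-12],[-12,y,12]]),np.eye(4)).round(0)*1.5)
E
```

```text
down (array([638.1,  56. ,  39.8]), array([-0.4,  0.6, -3.6]), 39.4, 37.5)
free (array([637.3,  55.9, 198.8]), array([ 0.6,  0.1, -0.2]), 62.3, 38.8)
at (array([491.2, 305. ,  51.7]), array([ 0.6, -1.3,  0. ]), 49.9, 41.7)
grip (array([491.6, 305.3,  52.5]), array([0.1, 0.9, 2.1]), 23.0, 42.0)
up (array([490.7, 304.7, 218.9]), array([-0.6, -0.3, -3.5]), 22.6, 44.0)
[[348. 315.]
 [411. 315.]]
[[325.5 408. ]
 [430.5 408. ]]
```

View pics/squp.png

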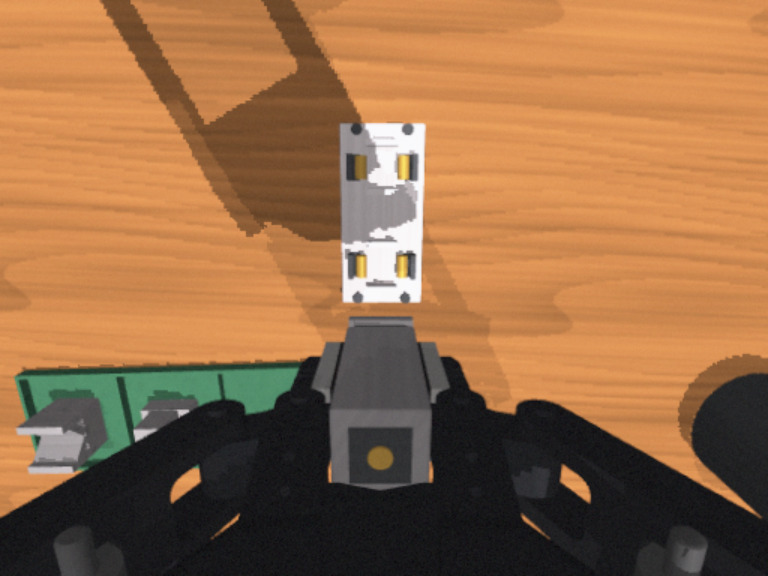

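The strip is empty. The square cartridge is upright, with its foot at row 318 (predicted 315) and its top front edge at 409 (predicted 408).

```bash
python3 - <<'E'
from pp import *
place(comp("three",83),rad(4.7),47.8,45,up=220)
arm.reach([400,300,300],ori(np.pi/2))
for n in("top","scene"):
    s=arm.snapshot(n);p=s["pixels"][:,:,::-1]
    c=p[100:260,90:350] if n=="top" else p[120:300,110:410]
    cv2.imwrite(f"pics/{n}_end.png",cv2.resize(c,None,fx=2.6,fy=2.6,interpolation=2))
print(st())
E
```

```text
down (array([624.3, 221.3,  47.5]), array([-0.1, -0. , -3.3]), 22.9, 46.8)
free (array([623.8, 221.2, 218.7]), array([ 0.2,  0.8, -1. ]), 45.1, 48.1)
(array([400.7, 299.8, 299.2]), array([ 0.6, -0.1,  0.2]), 45.1, 49.3)
```

View pics/top_end.png

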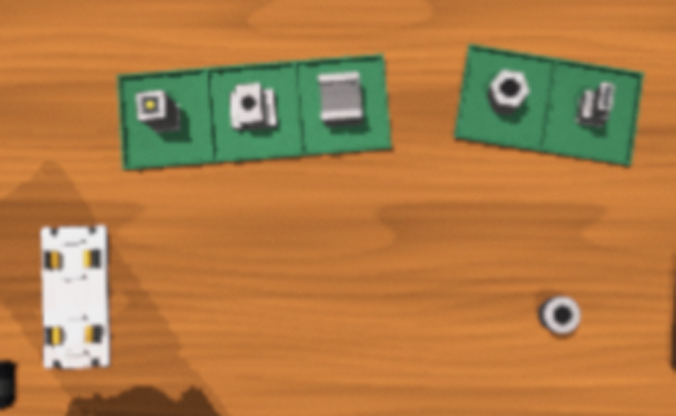

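View pics/scene_end.png

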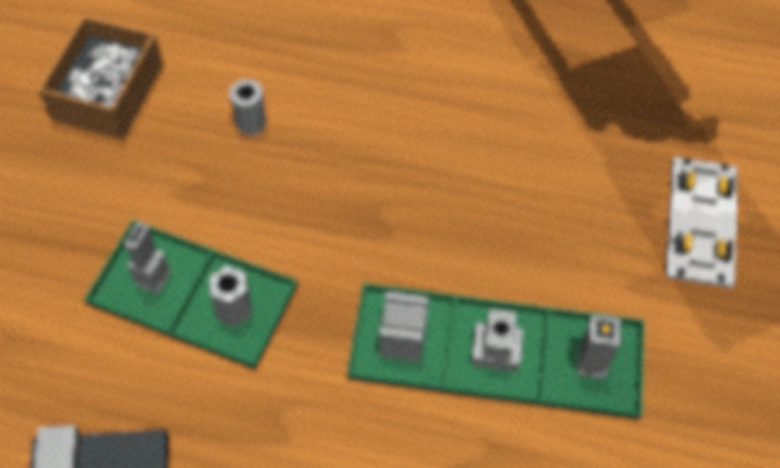

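Both end views show five parts upright, one to a compartment. The strip is empty, and the bush is unmoved (306,221 px before and after).

```bash
python3 - <<'E'
from rig import arm
arm.close_job();print(arm.get_state()["time"])
E
```

```text
the job is handed in; nothing more can be done
the job is handed in; nothing more can be done
```

Both kits are made up and the job is handed in; the robot's clock read about 49 s (limit 131 s).
- **Two-compartment tray:** it holds the long hexagon nut and the stepped-head cartridge.
- **Three-compartment tray:** it holds the square cartridge, the T-slot nut and the vee block.

**Last checks:**
- The final top and scene pictures show all five parts upright, one to a compartment. The clip strip is empty, and the bush is at the same pixel position as at the start.
- Grip openings matched the part sizes to within about 1.5 mm, and both cartridges came out of the clips without slipping or tilting.
- The wrist force readings I took stayed under about 5 N, but I didn't record it continuously during the moves.

**Disagreements:** the cameras differed by up to about 3 mm on positions (trays: top against scene view; parts: top against wrist view). I used roughly the average for the trays and cartridges and mostly the wrist view for the row parts, well within the clearances. No check failed.

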